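Bring the ball-knob jar round to the front of the pantry carousel and hold it there

ROBOT

A 6-joint arm with a two-finger parallel gripper is mounted at the origin on the work surface. World frame = base frame: x ahead of the robot, y to its left, z up, the work surface at z = 0. Lengths are in m, angles in rad, forces in N, time in s.
With the tool pointing down it reaches from about 0.375 to 0.925 m from the base axis. Payload 5.7 kg.
Tool frame: the origin (TCP) lies between the finger pads; the fingertips stand 14 mm ahead of it and the grasp point (between the pads) lies 5 mm behind it; z points along the fingers, x is the direction in which the jaws open and shut, and the axes are right-handed (so a half turn about z gives the same grasp; the last joint's range is limited). The gripper opens to 85 mm and grips with 20 to 120 N. Pads are 22 mm wide; open, the fingers measure 114 mm over their backs; the gripper's body (76 mm by 85 mm) begins 54 mm behind the grasp point. The pads swing forward as they close: fully open they stand 13 mm farther back than shut.
Start: joints at [-1.354, 0.359, 1.51, -0, 1.272, -0.115], TCP at [0.195, -0.567, 0.207] pointing down, gripper open.
Joint ranges: [-2.97, 2.97], [-1.01, 2.36], [0.21, 2.38], [-0.96, 4.11], [0.2, 2.71], [-2.98, 2.98]. Speed limits (rad/s): [2.39, 2.39, 3.14, 3.14, 3.14, 3.14].

INTERFACE

Orientations are given as a rotation vector (axis times angle).
In Python, from rig import monitor, grab_frame, camera_info, workorder gives the robot as it stands.
- The arm moves only by the shell command python3 -m jog 'ROWS' [FORCE]. ROWS is JSON, a list that holds one entry, the list of rows, each a list of 5 numbers: the gripper's target within -1 to 1 (fully open at 1, half-way at 0, shut at -1), then the shift along the tool's x, y, z in m, then the turn about the tool's z in degrees. A call has 1 to 8 rows; each row is the pose to reach, as a shift and turn from the pose commanded when the call began, along the tool's axes at that moment; what a row does not reach only later rows make up. A row lasts 1/8 s, in which the tool goes at most 62.5 mm and 10.7 degrees, less where a joint would pass 70% of its speed; a pose out of reach is approached as far as the arm can. A call with a gripper value outside its range is refused whole. The fingers move at their own pace and stop on an object; FORCE is the grip in N (left out, the last holds). Time passes only in rows, so rows that repeat a pose let the fingers close. It gives the time, the measured TCP pose, the force and the opening at its end, in the units of the state.
- monitor.observe(): the state, without advancing time (a new reading comes with each control period).
- grab_frame(name): name is "side" or "top" or "wrist"; returns the picture (400x640x3 uint8, blue, green, red); there is no depth.
- camera_info(name): a dict with "fx", "fy", "cx", "cy" (pixels), "distortion" ([k1, k2, p1, p2, k3] as OpenCV has them; the pictures are not rectified), "view" (4x4, takes a point from world to camera coordinates). Camera axes: x right, y up, looking along -z (the intrinsics and any distortion apply to the point x, -y, -z); pixel columns grow to the right and rows downward; lengths in m; the calibration is good to about 2 mm. A picture is of the moment at which its call begins: read the wrist's pose just before it. camera_info takes no time and is no camera call; for the wrist camera it gives the pose at the moment of the call.
- workorder.finish_job(): hands the job in, once; it reports no verdict.
The state is a dict: "time": time; "qpos": joint angles; "qvel": joint speeds; "joint_efforts": joint torques, N m; "tool_pos": TCP position; "ee_rot": TCP orientation; "contact_force": force on the tool from outside, world axes, zero at the start; "ft_torque": the same for the moment, N m; "grip_width": finger opening in m.
Only numpy, scipy, OpenCV 4.12 (cv2) and the standard library are available. Lean on these libraries where they do the work, as an engineer would, in place of code of your own. Each camera call takes 0.05 s, during which the arm holds its last target. There are 200 camera calls.

TASK

Take the upright steel grip of the carousel and, with it, turn the disc the shorter way round until the jar with the ball knob on its lid stands at the front, in line with the steel tongue of the foot. The disc springs back when let go, so finish while still holding the grip, with the disc still and that jar at the front. Do not touch the jars, keep them all standing on the disc, and leave the other things on the shelf where they are.

Things in the scene. Friction and masses are not known exactly. Their poses are not given: they have to be found in the camera images.
- carousel (a joint): Turn of the carousel disc in rad, counter-clockwise positive from above. 0 at the start and at rest; stops at -3.1 and +3.1, and the shorter way always stays within them (0.9 to 2.9 rad are needed). A soft spring (0.06 N m per rad, with damping 0.06 N m s per rad) brings it back to 0 when let go.
- disc_centre (a point): Centre of the top face of the carousel's grey laminate disc (300 mm across, 15 mm thick, top face 40 mm above the shelf), on the vertical turning axis. Its x axis turns with the disc; the upright grip lies on its -x side.
- grip_mid (a point): The upright grip: a round steel sleeve, 22 mm across, standing on the disc 122 mm from the turning axis and spinning freely about its own upright axis (so the hand need not turn with the disc). It reaches from 47 to 172 mm above the shelf, higher than all the jars (121 mm at most). The point is on its axis 150 mm above the shelf, 22 mm below its top; grasp here from above. It starts near the front (within 20 degrees of the tongue).
- grip: The same upright grip; its origin is on its axis, on the disc's top face.
- front_spot (a point): The place at the front of the carousel, fixed to its foot: 95 mm from the turning axis towards the tongue, at the height of the disc's top face. The ball-knob jar's axis should finish over it.
- tongue_tip (a point): Outer top edge of the steel tongue of the carousel's fixed foot: a flat bar 36 mm wide that shows beyond the disc's rim, with a 20 mm high upturned end, 200 mm from the turning axis. It marks the front, roughly on the robot's side.
- jar_ball_mid (a point): The jar wanted: a round jar 58 mm across and 81 mm high over the steel ball knob (28 mm) on its lid, the only jar with a ball. Rests loose on the disc, 95 mm from its axis; the four jars share four places at 72, 144, 216 and 288 degrees round from the upright grip, drawn anew each time. Ceramic with a wooden lid like the others. The point is on its axis, 40 mm above its underside.
- jar_flat_mid (a point): Round jar with a flat lid, 58 mm across, 64 mm high. Rests loose on the disc, 95 mm from its axis; the four jars share four places at 72, 144, 216 and 288 degrees round from the upright grip, drawn anew each time. Ceramic with a wooden lid like the others. The point is on its axis, 32 mm above its underside.
- jar_square_mid (a point): Square jar with a flat lid, 54 mm wide, 68 mm high. Rests loose on the disc, 95 mm from its axis; the four jars share four places at 72, 144, 216 and 288 degrees round from the upright grip, drawn anew each time. Ceramic with a wooden lid like the others. The point is on its axis, 34 mm above its underside.
- jar_low_mid (a point): Low wide round jar with a flat lid, 70 mm across, 40 mm high. Rests loose on the disc, 95 mm from its axis; the four jars share four places at 72, 144, 216 and 288 degrees round from the upright grip, drawn anew each time. Ceramic with a wooden lid like the others. The point is on its axis, 20 mm above its underside.
- mug: Ceramic mug, 80 mm across, 92 mm high, standing some 250 mm from the carousel's axis on its left; origin under its centre. Leave alone.
- tumbler: Glass tumbler, 72 mm across, 95 mm high, some 250 mm from the carousel's axis on its right; origin under its centre. Leave alone.
- pump: Steel soap pump, 68 mm across, 170 mm high, on the left of the shelf; origin under its centre. Leave alone.
- dustpan: Grey plastic dustpan, 210 mm wide, lying on the right; origin under the centre of its floor. Leave alone.
Mind the look-alikes: they are no part of the job. What is shaped like the part that bears jar_low_mid but yellow is not meant.

How it is judged:
On the way, in this order (a step that is already met when the one before it is completed fails the run):
1. the grip is taken before the disc is turned (contact force between grip and the fingers above 1.5 N and value of joint carousel between -0.4 and 0.4 rad), for 0.1 s.
2. the disc is turned with the grip in the fingers (contact force between grip and the fingers above 0.5 N and (value of joint carousel above 0.6 rad or value of joint carousel below -0.6 rad)), for 0.05 s.
At the end, for the whole second after the job is handed in: The axis of the ball-knob jar is within 15 mm of the front spot; the fingers still hold the grip (more than 1.5 N); the disc is still (under 0.05 rad/s), turned at least 0.6 rad from its rest; all four jars stand upright (within 0.15 rad) on the disc, within 115 mm of its axis (horizontal distance between jar_ball_mid and front_spot below 0.015 m and contact force between grip and the fingers above 1.5 N and velocity of joint carousel between -0.05 and 0.05 rad/s and (value of joint carousel above 0.6 rad or value of joint carousel below -0.6 rad) and angle between each of jar_ball_mid, jar_flat_mid, jar_square_mid, jar_low_mid's own z axis and vertical below 0.15 rad and horizontal distance between each of jar_ball_mid, jar_flat_mid, jar_square_mid, jar_low_mid and disc_centre below 0.115 m); the arm keeps its last pose, push and grip.
It fails at once if a jar is touched by the fingers or the arm (contact force between any of the fingers, the arm and jar_ball above 1 N or contact force between any of the fingers, the arm and jar_flat above 1 N or contact force between any of the fingers, the arm and jar_square above 1 N or contact force between any of the fingers, the arm and jar_low above 1 N).
It fails at once if a jar topples (angle between any of jar_ball_mid, jar_flat_mid, jar_square_mid, jar_low_mid's own z axis and vertical above 0.4 rad).
It fails at once if something else on the shelf is moved more than 30 mm or tipped (distance of any of mug, tumbler, pump, dustpan from where it was at the start of the episode above 0.03 m or angle between any of mug, tumbler, pump, dustpan's own z axis and vertical above 0.4 rad).
It also fails if it takes over 40 s, if anything falls off the work surface, if the arm or the gripper's body presses on something with over 40 N, if the wrist force passes 120 N, or if a joint passes its speed limit or range.

## Working session

There is one attempt and no reset: what is moved stays moved. The work goes in short steps, Python scripts to look and compute and a shell command to move; the robot and the scene stay as the last step left them, time stands still between calls to the robot, and variables do not carry over. Pictures are saved under pics/ and viewed, about 8 in all and at most 12, crops included, and the job is handed in when it is done.

```bash
mkdir -p pics; ls
python3 - <<'E'
from rig import monitor, grab_frame, camera_info, workorder
import cv2
for n in("top","side"):
    cv2.imwrite(f"pics/{n}0.png",grab_frame(n))
    c=camera_info(n);print(n,c)
print(monitor.observe())
E
```

```text
pics
top {'fx': 473.5917587879132, 'fy': 473.5917587879132, 'cx': 319.1787860508354, 'cy': 196.33159484443775, 'distortion': array([-0.02752935,  0.        ,  0.        ,  0.        ,  0.        ]), 'view': array([[ 0.00739424, -0.99994277,  0.00773183, -0.03609181],
       [ 0.9962617 ,  0.00803209,  0.08601223, -0.51509093],
       [-0.08606941,  0.00706693,  0.99626408, -2.00924786],
       [ 0.        ,  0.        ,  0.        ,  1.        ]])}
side {'fx': 399.75707344656206, 'fy': 399.75707344656206, 'cx': 316.3095789009424, 'cy': 194.85520920322503, 'distortion': array([-0.06876384,  0.        ,  0.        ,  0.        ,  0.        ]), 'view': array([[-0.87640291, -0.48133055, -0.01545424,  0.44575326],
       [ 0.36316457, -0.68164172,  0.63519765, -0.27704101],
       [-0.3162743 ,  0.55107664,  0.77219499, -1.26576549],
       [ 0.        ,  0.        ,  0.        ,  1.        ]])}
{'time': 0.1, 'qpos': array([-1.35408559e+00,  3.59472376e-01,  1.51135981e+00, -6.44860989e-06,
        1.27252402e+00, -1.15111497e-01]), 'qvel': array([ 0.00154303, -0.00146067, -0.00305658, -0.00055815,  0.0005382 ,
        0.00132237]), 'joint_efforts': array([-1.48405863e-03, -5.28654528e+01, -2.79349512e+01, -1.79411077e-04,
        4.97217203e-03, -4.16362710e-06]), 'tool_pos': array([ 0.19529526, -0.56660133,  0.20600069]), 'ee_rot': array([-2.55685305e+00,  1.82337749e+00,  2.06147036e-03]), 'contact_force': array([-0.05481978,  0.09658055, -0.41601722]), 'ft_torque': array([ 0.01029517, -0.02217717, -0.0214847 ]), 'grip_width': 0.08542968195454606}
```

View pics/top0.png

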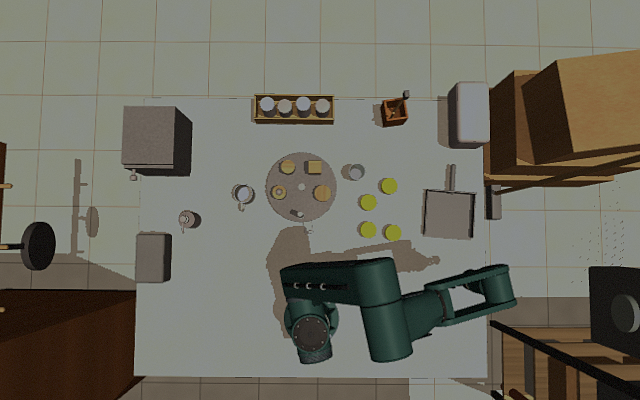

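View pics/side0.png

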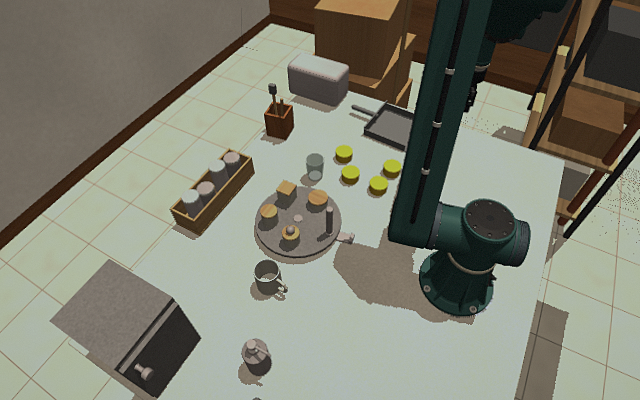

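The top view shows the disc centred near (301,187), the grip near (297,212), the tongue near (309,228) and the ball jar near (279,191), on the left. I'll enlarge both views to get more precise positions.

Run:
```python
import cv2,numpy as np
a=cv2.imread("pics/top0.png")[145:245,255:345]; b=cv2.imread("pics/side0.png")[170:270,240:370]
a=cv2.resize(a,None,fx=4,fy=4,interpolation=2);b=cv2.resize(b,None,fx=3.3,fy=3.3,interpolation=2)
o=np.zeros((400,800,3),np.uint8);o[:400,:360]=a;o[:330,365:365+429]=b[:330,:429]
cv2.imwrite("pics/z0.png",cv2.convertScaleAbs(o,alpha=1.6))
```

```text
(no output)
```

View pics/z0.png

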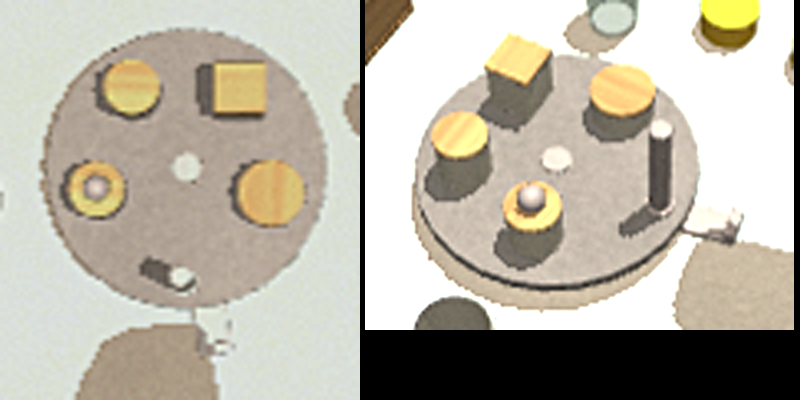

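```bash
cat > h.py <<'E'
import numpy as np,cv2
from rig import camera_info
def ray(n,u,v,z,c=None):
    c=c or camera_info(n);K=np.array([[c['fx'],0,c['cx']],[0,c['fy'],c['cy']],[0,0,1.]])
    p=cv2.undistortPoints(np.array([[[u,v]]],float),K,c['distortion'])[0,0]
    R=c['view'][:3,:3];t=c['view'][:3,3];d=R.T@np.array([p[0],-p[1],-1]);o=-R.T@t
    return (o+d*(z-o[2])/d[2])
def proj(n,P,c=None):
    c=c or camera_info(n);q=c['view'][:3,:3]@np.asarray(P,float)+c['view'][:3,3]
    K=np.array([[c['fx'],0,c['cx']],[0,c['fy'],c['cy']],[0,0,1.]])
    return cv2.projectPoints(np.array([[q[0],-q[1],-q[2]]]),np.zeros(3),np.zeros(3),K,c['distortion'])[0].ravel()
E
python3 - <<'E'
from h import *
T=lambda x,y,z:ray("top",255+(x+.5)/4-.5,145+(y+.5)/4-.5,z)
S=lambda x,y,z:ray("side",240+(x-365+.5)/3.3-.5,170+(y+.5)/3.3-.5,z)
C=T(186,168,.04)
for n,f,x,y,z in [("C",T,186,168,.04),("Cs",S,556,158,.045),("Ct",T,187,167,.045),("grip",T,182,278,.172),("grips",S,660,128,.172),("ball",T,96,187,.107),("balls",S,531,197,.107),
 ("square",T,240,88,.108),("flat",T,131,87,.104),("low",T,270,194,.08),("tongueL",T,195,315,.01),("tongue",T,215,337,.02),("tongs",S,738,225,.02)]:
    p=f(x,y,z);d=p-C;print(n,p.round(4),"r",np.hypot(*d[:2]).round(4),"ang",np.degrees(np.arctan2(d[1],d[0])).round(1))
from scipy.spatial.transform import Rotation as R
from rig import monitor
print(R.from_rotvec(monitor.observe()['ee_rot']).as_matrix().round(4))
E
```

```text
C [0.5547 0.0452 0.04  ] r 0.0 ang 0.0
Cs [0.5562 0.0468 0.045 ] r 0.0022 ang 47.0
Ct [0.5552 0.044  0.045 ] r 0.0013 ang -65.8
grip [0.4311 0.0439 0.172 ] r 0.1236 ang -179.4
grips [0.4344 0.0473 0.172 ] r 0.1204 ang 179.0
ball [0.5272 0.1354 0.107 ] r 0.0943 ang 107.0
balls [0.528  0.1361 0.107 ] r 0.0948 ang 106.4
square [ 0.631  -0.0118  0.108 ] r 0.0952 ang -36.8
flat [0.6317 0.101  0.104 ] r 0.0951 ang 35.9
low [ 0.5239 -0.0439  0.08  ] r 0.0943 ang -109.1
tongueL [0.3993 0.0348 0.01  ] r 0.1557 ang -176.2
tongue [0.3757 0.013  0.02  ] r 0.1818 ang -169.8
tongs [0.3582 0.0169 0.02  ] r 0.1985 ang -171.8
[[ 3.258e-01 -9.454e-01 -4.000e-04]
 [-9.454e-01 -3.258e-01  1.700e-03]
 [-1.800e-03 -2.000e-04 -1.000e+00]]
```

Disc centre is about (0.555, 0.0455), the grip is at (0.433, 0.0455), and the front bearing is about -171°. The ball jar is at 107°, so the disc needs roughly +1.42 rad (counter-clockwise). I'm moving closer via a waypoint, with the gripper open and the yaw kept.

```bash
python3 -m jog '[[[1,-0.03,-0.045,-0.03,0],[1,-0.065,-0.10,-0.04,0],[1,-0.10,-0.15,-0.04,0],[1,-0.135,-0.205,-0.04,0],[1,-0.17,-0.255,-0.04,0],[1,-0.215,-0.285,-0.04,0],[1,-0.265,-0.31,-0.04,0],[1,-0.315,-0.33,-0.04,0]]]' 60
python3 -m jog '[[[1,-0.05,-0.02,0,0],[1,-0.10,-0.045,0,0],[1,-0.14,-0.065,0,0],[1,-0.148,-0.067,0,0],[1,-0.148,-0.067,0,0],[1,-0.148,-0.067,0,0]]]'
python3 - <<'E'
from rig import monitor, grab_frame, camera_info
import cv2,pickle
print(monitor.observe()['tool_pos'],monitor.observe()['qpos'])
c=camera_info("wrist");pickle.dump(c,open("w1.pkl","wb"))
cv2.imwrite("pics/w1.png",grab_frame("wrist"))
E
```

```text
time: 1.1
tool_pos: [0.4049, -0.16, 0.2465]
ee_rot: [-2.558, 1.824, 0.001]
contact_force: [0.6, 0.4, -0.7]
grip_width: 0.0854
time: 1.85
tool_pos: [0.4199, -0.0012, 0.2467]
ee_rot: [2.556, -1.825, 0.0]
contact_force: [0.0, 0.1, -0.3]
grip_width: 0.0853
[ 0.41991044 -0.00123833  0.24672467] [-1.67338622e-01  5.19576110e-02  1.81235529e+00 -4.76749327e-04
  1.27748134e+00  1.07279979e+00]
```

View pics/w1.png

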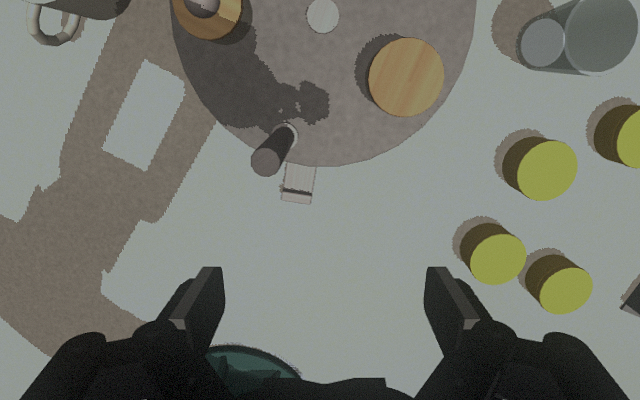

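The wrist view shows the tongue end at (282–312, 189–204), the grip top at (266,162), the hub cap at (322,15) and the ball at (203,3).

Run:
```python
from h import *
import pickle
c=pickle.load(open("w1.pkl","rb"))
W=lambda u,v,z:ray("w",u,v,z,c)
C=W(322,15,.045)
for n,u,v,z in [("C",322,15,.045),("grip",266,162,.172),("gripbase",284,136,.047),("tongtop",297,191,.02),("tongbase",296,203,.02),("tongL",283,191,.02),("tongR",312,194,.02),("root",301,166,.005),("ball",203,3,.107),("low",407,77,.08)]:
    p=W(u,v,z);d=p-C;print(n,p.round(4),np.hypot(*d[:2]).round(4),np.degrees(np.arctan2(d[1],d[0])).round(1)%360)
```

```text
C [0.5542 0.0474 0.045 ] 0.0 0.0
grip [0.4327 0.0468 0.172 ] 0.1215 180.3
gripbase [0.4327 0.0477 0.047 ] 0.1216 179.9
tongtop [0.3715 0.0162 0.02  ] 0.1853 189.7
tongbase [0.357  0.0129 0.02  ] 0.2003 189.9
tongL [0.3662 0.0318 0.02  ] 0.1887 184.8
tongR [ 0.3737 -0.0016  0.02  ] 0.187 195.2
root [0.398  0.0207 0.005 ] 0.1585 189.7
ball [0.523  0.1357 0.107 ] 0.0937 109.5
low [ 0.5254 -0.0437  0.08  ] 0.0956 252.5
```

Front bearing is about 189.7°, so the turn is about +81.6°. Next I take the grip.

```bash
python3 -m jog '[[[1,-0.041,-0.028,0,0],[1,-0.041,-0.028,0,0],[1,-0.041,-0.028,0.04,0],[1,-0.041,-0.028,0.08,0],[1,-0.041,-0.028,0.098,0],[1,-0.041,-0.028,0.098,0],[0,-0.041,-0.028,0.098,0],[-0.4,-0.041,-0.028,0.098,0]]]' 40
python3 -m jog '[[[-0.8,0,0,0,0],[-1,0,0,0,0],[-1,0,0,0,0],[-1,0,0,0,0],[-1,0,0,0,0],[-1,0,0,0,0]]]' 40
python3 - <<'E'
from rig import monitor, grab_frame
import cv2
o=monitor.observe();print(o['tool_pos'],o['contact_force'],o['grip_width'],o['qpos'][[0,5]])
a=grab_frame("top")[145:245,255:345];b=grab_frame("side")[150:250,270:370]
import numpy as np
cv2.imwrite("pics/g1.png",np.hstack([cv2.resize(a,(360,400)),cv2.resize(b,(400,400))]))
E
```

```text
time: 2.9
tool_pos: [0.4341, 0.0473, 0.1499]
ee_rot: [-2.556, 1.824, -0.003]
contact_force: [-0.6, -0.3, -0.0]
grip_width: 0.0515
time: 3.65
tool_pos: [0.4331, 0.0477, 0.1488]
ee_rot: [-2.558, 1.824, 0.0]
contact_force: [-0.4, 0.1, -0.3]
grip_width: 0.0002
[0.43305305 0.04773406 0.14877864] [-0.44006402  0.07144924 -0.29167345] 0.00020234380749114522 [-0.04912807  1.18977063]
```

View pics/g1.png

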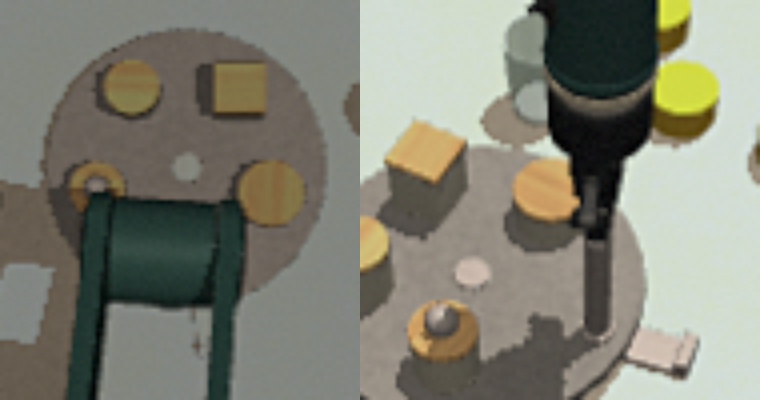

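The opening went to 0, so the grip was missed or squeezed out. I'll check with the wrist camera and with the TCP projected into the side view.

Run:
```python
from h import *
from rig import monitor, grab_frame
o=monitor.observe();c=camera_info("wrist");w=grab_frame("wrist");b=grab_frame("side")
p=o['tool_pos'];print("tcp wrist",proj("w",p,c),"side",proj("side",p),"tip side",proj("side",p-[0,0,.014]))
for g in([.4327,.0468,.172],[.4327,.0468,.047]):print(proj("w",g,c),proj("side",g))
b=cv2.resize(b[190:250,300:360],(400,400),interpolation=2)
cv2.imwrite("pics/g2.png",cv2.convertScaleAbs(np.hstack([cv2.resize(w,None,fx=.6,fy=.6)[:240].repeat(1,0),np.zeros((240,8,3),np.uint8),b[:240]]) if 0 else np.hstack([cv2.copyMakeBorder(w[:,140:500],0,0,0,0,0),b]),alpha=1.5))
```

```text
tcp wrist [325.26316515 244.51751661] side [329.28737563 213.16664204] tip side [329.24449927 215.80355503]
[327.09488014 267.63711738] [329.59492756 208.52521783]
[325.79004907 189.559429  ] [329.2080538  231.19717921]
```

View pics/g2.png

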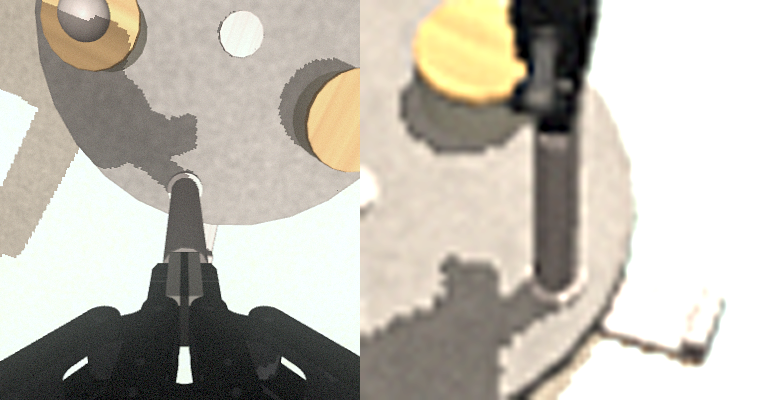

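Run:
```python
from h import *
from rig import monitor, grab_frame
w=grab_frame("wrist");print(monitor.observe()['grip_width'],monitor.observe()['tool_pos'])
cv2.imwrite("pics/g3.png",cv2.resize(cv2.convertScaleAbs(w[220:370,240:410],alpha=2.2,beta=15),None,fx=4,fy=4,interpolation=0)[:600])
```

```text
-0.00018636189488404804 [0.43309095 0.04770499 0.14880978]
```

View pics/g3.png

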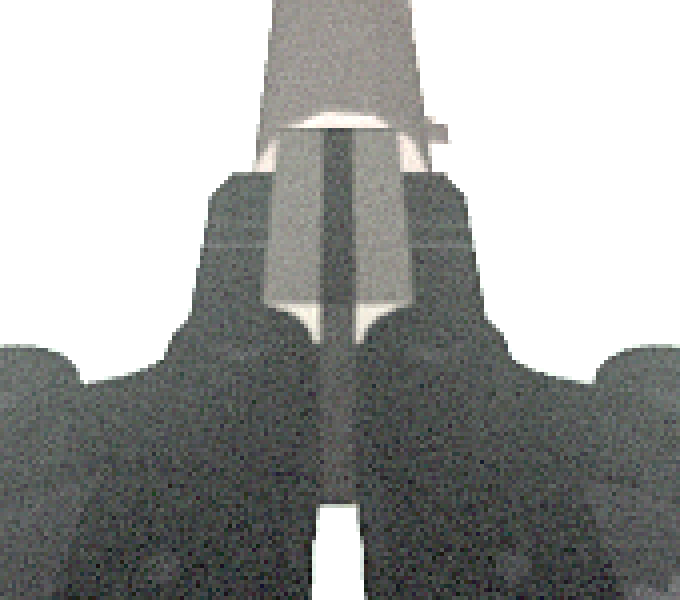

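Run:
```python
from h import *
from rig import monitor
from scipy.spatial.transform import Rotation as Ro
c=camera_info("wrist");o=monitor.observe();R=Ro.from_rotvec(o['ee_rot']).as_matrix()
V=c['view'];cam=-V[:3,:3].T@V[:3,3];print("f",c['fx'],"cam in tool",R.T@(cam-o['tool_pos']))
print("axis in tool",R.T@(-V[:3,:3].T[:,2]))
for y in(-.011,0,.011):
  for z in(-.03,-.02,-.01,0,.014): 
    P=o['tool_pos']+R@np.array([0,y,z]);print(y,z,proj("w",P,c).round(0),"open",proj("w",P+R@[.0427,0,0],c).round(0),"depth",-(V[:3,:3]@P+V[:3,3])[2].round(3))
print(monitor.__dict__.keys() if hasattr(monitor,'__dict__') else '')
```

```text
f 351.80230433815854 cam in tool [-0.00066366 -0.08044497 -0.16732406]
axis in tool [-1.75584198e-04  3.15276890e-01  9.48999711e-01]
-0.011 -0.03 [326. 252.] open [424. 251.] depth 0.152
-0.011 -0.02 [325. 242.] open [418. 242.] depth 0.162
-0.011 -0.01 [325. 233.] open [413. 233.] depth 0.171
-0.011 0 [325. 225.] open [408. 225.] depth 0.181
-0.011 0.014 [325. 215.] open [402. 215.] depth 0.194
0 -0.03 [326. 274.] open [422. 274.] depth 0.156
0 -0.02 [325. 263.] open [416. 263.] depth 0.165
0 -0.01 [325. 253.] open [411. 253.] depth 0.175
0 0 [325. 244.] open [407. 244.] depth 0.184
0 0.014 [325. 234.] open [401. 233.] depth 0.197
0.011 -0.03 [326. 295.] open [419. 295.] depth 0.159
0.011 -0.02 [325. 283.] open [414. 283.] depth 0.169
0.011 -0.01 [325. 273.] open [409. 272.] depth 0.178
0.011 0 [325. 263.] open [405. 263.] depth 0.188
0.011 0.014 [325. 251.] open [400. 251.] depth 0.201
dict_keys([])
```

The last crop shows the shut pads sitting over the bright grip-top disc, with rows 252–295 about 30 mm behind the reported TCP. The real fingertips are therefore about 40 mm higher than the reported pose implies, at z≈0.173. They closed just above the grip without touching it. I'll open, descend about 38 mm in stages while watching the force, and check before closing.

```bash
python3 -m jog '[[[1,0,0,-0.01,0],[1,0,0,-0.01,0],[1,0,0,-0.01,0],[1,0,0,-0.01,0],[1,0,0,0,0],[1,0,0,0.01,0],[1,0,0,0.02,0],[1,0,0,0.02,0]]]' 40
python3 -m jog '[[[1,0,0,0.006,0],[1,0,0,0.012,0],[1,0,0,0.017,0],[1,0,0,0.017,0]]]' 40
python3 - <<'E'
from h import *
from rig import grab_frame,monitor
o=monitor.observe();print(o['tool_pos'],o['contact_force'],o['grip_width'])
p=o['tool_pos'];print(proj("side",p))
w=grab_frame("wrist");b=grab_frame("side")[170:250,290:370]
cv2.imwrite("pics/g4.png",cv2.convertScaleAbs(np.hstack([w[:,140:500],cv2.resize(b,(400,400),interpolation=2)]),alpha=1.7,beta=10))
E
```

```text
time: 4.9
tool_pos: [0.432, 0.0478, 0.1277]
ee_rot: [2.557, -1.823, -0.004]
contact_force: [0.0, 0.4, -0.6]
grip_width: 0.0854
time: 5.4
tool_pos: [0.4328, 0.0477, 0.1115]
ee_rot: [2.557, -1.824, -0.001]
contact_force: [0.0, -0.0, 0.0]
grip_width: 0.0852
[0.43276041 0.04773069 0.11145029] [ 0.03381904 -0.04812794  0.00395501] 0.0852413903253843
[329.25081455 220.13426497]
```

View pics/g4.png

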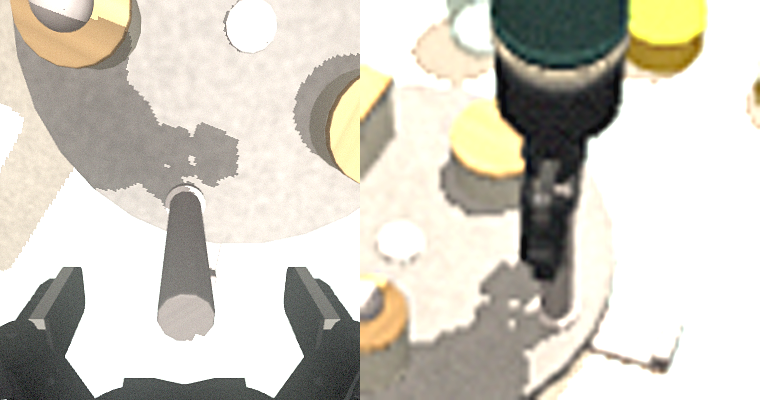

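The grip now stands centred between the open pads, with its top at (186,317) and well behind the tips. Closing.

```bash
python3 -m jog '[[[-1,0,0,0,0],[-1,0,0,0,0],[-1,0,0,0,0],[-1,0,0,0,0],[-1,0,0,0,0],[-1,0,0,0,0],[-1,0,0,0,0],[-1,0,0,0,0]]]' 50
```

```text
time: 6.5
tool_pos: [0.4333, 0.0477, 0.1121]
ee_rot: [-2.558, 1.824, -0.0]
contact_force: [-0.9, -0.0, 6.2]
grip_width: 0.0208
```

The gripper holds the grip at 21 mm. Next I compute the arc rows.

Run:
```python
import numpy as np
X=np.array([.3258,-.9454]);Y=np.array([-.9454,-.3258])
r=.122;a0=179.8
P=lambda d:r*np.array([np.cos(np.radians(a0+d)),np.sin(np.radians(a0+d))])
D=[0,.7,2,4,6.5,9.5,13,16.5,20,23.5,27,30.5,34,37.5,41,44.5,48,51.5,55,58.5,62,65,67.5,69,70]
for k in range(0,24,8):
    print([[round(float((P(d)-P(D[k]))@A),4) for A in(X,Y)] for d in D[k+1:k+9]])
```

```text
[[0.0014, 0.0005], [0.004, 0.0013], [0.0081, 0.0025], [0.0133, 0.0038], [0.0196, 0.005], [0.0269, 0.0061], [0.0344, 0.0067], [0.0418, 0.0068]]
[[0.0074, -0.0003], [0.0149, -0.0011], [0.0222, -0.0023], [0.0295, -0.004], [0.0366, -0.0061], [0.0436, -0.0087], [0.0504, -0.0117], [0.0571, -0.0151]]
[[0.0064, -0.0038], [0.0126, -0.008], [0.0185, -0.0125], [0.0241, -0.0174], [0.0287, -0.0218], [0.0323, -0.0257], [0.0344, -0.0282], [0.0358, -0.0298]]
```

```bash
python3 -m jog '[[[-1,0.0014,0.0005,0,0],[-1,0.004,0.0013,0,0],[-1,0.008,0.0025,0,0],[-1,0.0133,0.0038,0,0],[-1,0.0196,0.005,0,0],[-1,0.0269,0.0061,0,0],[-1,0.0344,0.0067,0,0],[-1,0.0418,0.0068,0,0]]]' 50
python3 -m jog '[[[-1,0.0074,-0.0003,0,0],[-1,0.0149,-0.0011,0,0],[-1,0.0222,-0.0023,0,0],[-1,0.0295,-0.004,0,0],[-1,0.0366,-0.0061,0,0],[-1,0.0436,-0.0087,0,0],[-1,0.0504,-0.0117,0,0],[-1,0.0571,-0.0151,0,0]]]' 50
python3 -m jog '[[[-1,0.0064,-0.0038,0,0],[-1,0.0126,-0.008,0,0],[-1,0.0185,-0.0125,0,0],[-1,0.0241,-0.0174,0,0],[-1,0.0287,-0.0218,0,0],[-1,0.0323,-0.0257,0,0],[-1,0.0344,-0.0282,0,0],[-1,0.0358,-0.0298,0,0]]]' 50
python3 - <<'E'
from h import *
from rig import grab_frame,monitor
import pickle
o=monitor.observe();print(o['tool_pos'],o['contact_force'],o['grip_width'])
c=camera_info("wrist");pickle.dump(c,open("w2.pkl","wb"))
w=grab_frame("wrist");b=grab_frame("side")[170:270,250:350]
cv2.imwrite("pics/w2.png",w)
cv2.imwrite("pics/t2.png",np.hstack([w[:,:400],cv2.resize(b,(400,400),interpolation=2)]))
E
```

```text
time: 7.5
tool_pos: [0.4403, 0.0057, 0.1121]
ee_rot: [-2.558, 1.824, -0.0]
contact_force: [-0.7, 1.1, 5.4]
grip_width: 0.0209
time: 8.5
tool_pos: [0.4731, -0.0435, 0.112]
ee_rot: [2.558, -1.824, -0.0]
contact_force: [-2.0, -0.1, 6.3]
grip_width: 0.0207
time: 9.5
tool_pos: [0.5132, -0.0679, 0.1121]
ee_rot: [2.557, -1.824, 0.001]
contact_force: [-1.7, -2.1, 5.9]
grip_width: 0.0209
[ 0.51321521 -0.06786248  0.1120747 ] [-1.66959936 -2.13804772  5.93318673] 0.02089237294953618
```

View pics/t2.png

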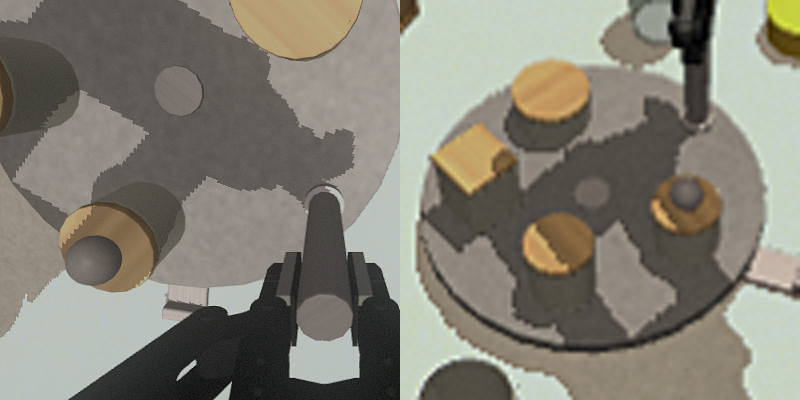

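The disc is following with the jars standing. The wrist view shows the hub at (179,90), the ball at (93,261) and the tongue end at about (187,304), so I compute the remaining turn from these.

Run:
```python
from h import *
import pickle
c=pickle.load(open("w2.pkl","rb"));W=lambda u,v,z:ray("w",u,v,z,c)
C=W(179,90,.045);print(C)
for n,u,v,z in [("ball",93,261,.107),("lid",107,247,.095),("tongTop",186,301,.02),("tongBot",184,314,.02),("grip",325,317,.172)]:
    p=W(u,v,z)
    for Q in(C,np.array([.5545,.0465])):
        d=p[:2]-Q[:2];print(n,p.round(4),np.hypot(*d).round(4),(np.degrees(np.arctan2(d[1],d[0]))%360).round(1))
S=lambda x,y,z:ray("side",250+(x-400+.5)/4-.5,170+(y+.5)/4-.5,z)
print(S(687,192,.107),S(593,192,.045))
X=np.array([.3258,-.9454]);Y=np.array([-.9454,-.3258])
P=lambda d:.122*np.array([np.cos(np.radians(179.8+d)),np.sin(np.radians(179.8+d))])
for d in (71.5,73.5,76,78.5,80.5,81.5,82,82.5):print(d,[round(float((P(d)-P(70))@A),4) for A in(X,Y)])
```

```text
[0.55528266 0.04596506 0.045     ]
ball [0.4583 0.0511 0.107 ] 0.0971 176.9
ball [0.4583 0.0511 0.107 ] 0.0963 177.2
lid [0.4616 0.0505 0.095 ] 0.0938 177.2
lid [0.4616 0.0505 0.095 ] 0.093 177.5
tongTop [0.3805 0.0141 0.02  ] 0.1777 190.3
tongTop [0.3805 0.0141 0.02  ] 0.177 190.5
tongBot [0.3665 0.0131 0.02  ] 0.1916 189.9
tongBot [0.3665 0.0131 0.02  ] 0.1909 190.1
grip [ 0.5128 -0.0676  0.172 ] 0.1213 249.5
grip [ 0.5128 -0.0676  0.172 ] 0.1215 249.9
[0.46150991 0.04803597 0.107     ] [0.55492392 0.04658288 0.045     ]
71.5 [0.002, -0.0025]
73.5 [0.0045, -0.0059]
76 [0.0075, -0.0103]
78.5 [0.0104, -0.0148]
80.5 [0.0125, -0.0185]
81.5 [0.0135, -0.0204]
82 [0.014, -0.0213]
82.5 [0.0145, -0.0223]
```

```bash
python3 -m jog '[[[-1,0.002,-0.0025,0,0],[-1,0.0045,-0.0059,0,0],[-1,0.0075,-0.0103,0,0],[-1,0.0104,-0.0148,0,0],[-1,0.0125,-0.0185,0,0],[-1,0.0135,-0.0204,0,0],[-1,0.014,-0.0215,0,0],[-1,0.0143,-0.022,0,0]]]' 50
python3 -m jog '[[[-1,0,0,0,0],[-1,0,0,0,0],[-1,0,0,0,0],[-1,0,0,0,0],[-1,0,0,0,0],[-1,0,0,0,0]]]' 50
python3 - <<'E'
from h import *
from rig import grab_frame,monitor
import pickle
o=monitor.observe();print(o['tool_pos'],o['contact_force'],o['grip_width'],abs(o['qvel']).max())
c=camera_info("wrist");pickle.dump(c,open("w3.pkl","wb"))
w=grab_frame("wrist");b=grab_frame("side")[170:270,250:350]
cv2.imwrite("pics/t3.png",np.hstack([w[:,:400],cv2.resize(b,(400,400),interpolation=2)]))
E
```

```text
time: 10.6
tool_pos: [0.5386, -0.0742, 0.1121]
ee_rot: [2.558, -1.824, 0.001]
contact_force: [-1.3, -3.0, 5.3]
grip_width: 0.0207
time: 11.35
tool_pos: [0.5386, -0.0742, 0.1121]
ee_rot: [2.558, -1.824, 0.001]
contact_force: [-0.6, -3.4, 6.3]
grip_width: 0.021
[ 0.5385916  -0.07417265  0.11207497] [-0.64079188 -3.37612148  6.34081588] 0.02099365346895059 0.0026383800603801805
```

View pics/t3.png

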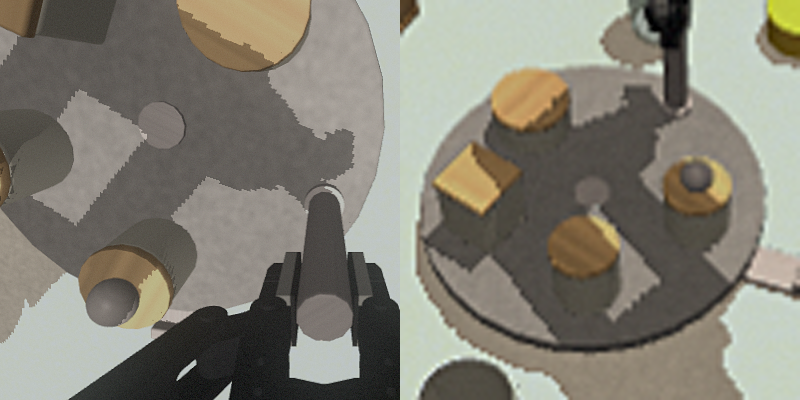

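Run:
```python
from h import *
import pickle
c=pickle.load(open("w3.pkl","rb"))
W=lambda u,v,z:ray("w",u,v,z,c)
S=lambda x,y,z:ray("side",250+(x-400+.5)/4-.5,170+(y+.5)/4-.5,z)
C=np.array([.555,.0463]);F=C+.095*np.array([np.cos(np.radians(189.9)),np.sin(np.radians(189.9))])
for n,p in [("hub",W(162,125,.045)),("ball",W(112,303,.107)),("lid",W(125,287,.095)),("ballS",S(696,175,.107)),("hubS",S(592,191,.045)),("tongS root",S(755,268,.005))]:
    d=p[:2]-C;print(n,p.round(4),np.hypot(*d).round(4),(np.degrees(np.arctan2(d[1],d[0]))%360).round(1),"to front",np.hypot(*(p[:2]-F)).round(4))
```

```text
hub [0.5551 0.0458 0.045 ] 0.0005 285.5 to front 0.0951
ball [0.4594 0.0307 0.107 ] 0.0968 189.2 to front 0.0021
lid [0.4632 0.0298 0.095 ] 0.0932 190.2 to front 0.0018
ballS [0.4632 0.0293 0.107 ] 0.0934 190.5 to front 0.0019
hubS [0.5562 0.0461 0.045 ] 0.0013 349.3 to front 0.0962
tongS root [0.4073 0.0264 0.005 ] 0.1491 187.7 to front 0.0542
```

Both cameras place the ball jar within about 2 mm of the front spot, with the grip held and the arm still. I'm handing in.

Run:
```python
from rig import workorder
print(workorder.finish_job())
```

```text
the job is handed in; nothing more can be done
None
```

I took the grip, turned the disc about 82° (1.43 rad) counter-clockwise, and handed the job in while still holding it. The ball-knob jar stood at the front.

- **Last checks:** The wrist and side cameras both put the ball jar within about 2 mm of the front spot. Its bearing was 189–190.5°, against 189.9° for the front. The gripper opening was 21 mm on the 22 mm sleeve at a 50 N grip setting. The arm was still and all four jars were standing. About 11.4 s of the 40 s had been used.
- **First grasp missed:** The fingers shut just above the grip, without touching it. The real fingertips stood about 40 mm farther back than the stated tool geometry implied. I opened, went down about 37 mm and then gripped properly.
- **Smaller disagreements:** A rough reading of the tongue's root in the side view gave 187.7° for the front, about 4 mm off at the jar's radius. The wrist sensor also showed a steady upward force of about 6 N while holding.

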